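Stow the specimen-stub box, break the lid stay and close the case

ROBOT

A 6-joint arm with a two-finger parallel gripper is mounted at the origin on a cart in front of the work surface, level with it; the furniture and walls round the work are solid. World frame = base frame: x ahead of the robot, y to its left, z up, the work surface at z = 0. Lengths are in m, angles in degrees, forces in N, time in s.
With the tool pointing down it reaches from about 0.4 to 0.825 m from the base axis. Payload 7 kg.
Tool frame: the origin (TCP) lies on the centre line of the jaws, within the pads' length; the fingertips stand 19 mm ahead of it and the grasp point (between the pads) is the TCP (r.tip_extent is the distance from the TCP to the fingertips, in m); z points along the fingers, y is the line along which they close (so a half turn about z gives the same grasp; the last joint's range is limited). The gripper opens to 88 mm and grips with 3 to 60 N. Pads are 19 mm wide; open, the fingers measure 130 mm over their backs; the gripper's body (78 mm by 193 mm) begins 47 mm behind the grasp point.
Start: joints at [-48.638, 20.546, 0.682, 0, -70.136, -16.507], TCP at [0.284, -0.612, 0.246] pointing down, gripper open.
Joint ranges: [-176.03, 176.03], [-82.01, 121.73], [-58.28, 71.71], [-173.87, 95.51], [-174.79, -0.11], [-173.66, 173.66]. Speed limits (degrees/s): [136.94, 136.94, 172.46, 180, 180, 180].

INTERFACE

Orientations are given as [roll, pitch, yaw] about the fixed x, y, z axes, in that order (R = Rz(yaw) Ry(pitch) Rx(roll)).
In Python, from plant import r gives the robot as it stands. The module is installed in compiled form; this text tells all that it offers.
- The arm moves only by the tool jog_arm, never from a script. Its argument "deltas" is a list that holds one entry, the list of rows, each a list of 5 numbers: the opening, from -1 (shut) to 1 (fully open), then the shift along the world's x, y, z in cm, then the turn about the world's z in rad. In form: [[[claw, dx, dy, dz, turn], ...]]. A call has 1 to 8 rows; each row shifts and turns the commanded pose from where the row before left it; what a row does not reach is not made up. A row lasts 1/8 s, in which the tool goes at most 62.5 mm and 10.7 degrees, less where a joint would pass 70% of its speed; a pose out of reach is approached as far as the arm can. A call with a gripper value outside its range is refused whole. The fingers move at their own pace and stop on an object; "force" is the grip in N (left out, the last holds). Time passes only in rows, so rows that do not move let the fingers close. It gives the time, the measured TCP pose, the force, the opening and the grip force at its end, in the units of the state.
- r.get_state(): the state, without advancing time (a new reading comes with each control period).
- r.capture(name): name is "scene" or "top"; returns the picture (420x560x3 uint8, blue, green, red); there is no depth.
- r.camera_info(name): a dict with "fx", "fy", "cx", "cy" (pixels), "view" (4x4, takes a point from world to camera coordinates). Camera axes: x right, y up, looking along -z (the intrinsics and any distortion apply to the point x, -y, -z); pixel columns grow to the right and rows downward; lengths in m; the calibration is good to about 2 mm. A picture is of the moment at which its call begins. camera_info takes no time and is no camera call.
- r.close_job(): hands the job in; it is judged then, once.
The state is a dict: "time_s": time; "joints": joint angles; "qd": joint speeds; "joint_torque": joint torques, N m; "tcp_pos": TCP position; "eef_rot": TCP orientation; "contact_force": force on the tool from outside, world axes, zero at the start; "moment": the same for the moment, N m; "gripper_width": finger opening in m; "gripper_force": force on a finger pad.
Only numpy, scipy, OpenCV 4.12 (cv2) and the standard library are available. Lean on these libraries where they do the work, as an engineer would, in place of code of your own. Each camera call takes 0.05 s, during which the arm holds its last target. There are 200 camera calls.

TASK

Put the dark grey specimen-stub box flat into the empty large pocket of the open black case. Then unlock the folding lid stay by pressing its red knee down, and lower the lid gently until it is fully shut. Do not knock over or shift any of the other things.

Things in the scene. Friction and masses are not known exactly. Their poses are not given: they have to be found in the camera images.
- case: Black storage case, fixed. Outside 105 mm (its x, toward the table's back) x 190 mm (its y) x 80 mm high without lid, walls 5 mm. Origin: underside, middle of the hinge end; +y runs to the free end. A grey insert fills it up to 33 mm; 10 mm ribs on that (tops at 43 mm) form two pockets: a small one next to the hinge end, holding the white grid box, and the empty large one.
- pocket (a point): Centre of the floor of the empty large pocket: in the case's frame (0, 0.119, 0.033), axes as the case's. The pocket is 74 mm along the case's y and 95 mm along its x (between the case walls), 10 mm deep below the rib tops and 47 mm below the rim.
- stub_box: Loose dark grey flat box of specimen stubs, 62 (x) x 86 (y) x 24 mm (z), 0.08 to 0.17 kg; origin at the centre of its underside, z up. Grip it across its 62 mm x width. It fits the pocket with its y (86 mm) along the case's x, either way round.
- lid (a joint): Lid angle: 0 = standing open at 85 degrees as found (leaning 5 degrees toward the free end), 1.4835 = fully shut; grows as the lid comes down. Stiff hinge (0.30 N m of friction, lid 0.28 kg): the lid stays where it is left. It cannot be lowered while the stay is locked.
- lid_hinge (a point): Middle of the hinge axis: (0, 0, 0.080) in the case's frame; the axis is parallel to the case's x. The lid is a plate 105 mm wide, 190 mm long, 12 mm thick; its under face lies in the plane through the axis and, when shut, rests on the rim, its outer face 92 mm above the table. Pushing it down takes about 2 N.
- lid_back (a point): Point on the lid's outer face (the face away from the case's inside), on its middle line, 140 mm from the hinge axis: a good place to push. Moves with the lid. The coater's glass bell jar (fixed, 480 mm tall, some 310 mm across with its foot, centred near x 0.66, y 0.15) stands behind case and boxes: keep the gripper and wrist clear of it.
- knee (a joint): Fold angle of the lid stay's knee: 0 = locked, 0.10 rad past straight against a stop; 0.10 = dead straight; above that it is broken and folds (1.81 with the lid shut). Pressing the knee down with about 4 N breaks it. Folding it by 0.6 rad moves the knee down some 20 mm and lowers the lid by only 0.1 rad.
- knee_pad (a point): Centre of the red round thumb piece at the knee: a cylinder 20 mm in diameter, 18 mm long, axis parallel to the case's x, standing out from the links on the robot side. Locked, it is at (-0.0735, 0.084, 0.098) in the case's frame; folding, it swings down about the stay's lower pivot.
- grid_box: Loose white flat grid box, 44 x 62 x 14 mm, in the small pocket of the case; stays there. Origin: centre of its underside.
- beaker: Bystander: clear beaker, 46 mm in diameter, 60 mm tall. Origin: centre of its underside.
- green_bottle: Bystander: small white bottle with a green cap, 41 mm in diameter, 76 mm tall. Origin: centre of its underside.
- eyepiece: Bystander: black eyepiece standing on its tube, 34 mm in diameter, 45 mm tall. Origin: centre of its underside.
- stay_pivot (a point): Lower pivot of the stay on the case's robot-side (-x) wall: (-0.0615, 0.145, 0.070) in the case's frame. The stay is two steel links outside that wall: the lower one, 67 mm, runs from here up to the knee; the upper one, 85 mm, from the knee to the lid's edge 45 mm from the hinge axis. Links 13 mm high, 4 mm thick.

How it is judged:
By the outcome, as a careful person would: the job done as asked, in the order asked, and still so for the second after the job is handed in, with the robot touching nothing.
It also fails if it takes over 58 s, if anything falls off the work surface, if the arm or the gripper's body presses on something with over 40 N, if the wrist force passes 120 N, or if a joint passes its speed limit or range.

## Working session

There is one attempt and no reset: what is moved stays moved. The work goes in short steps, Python scripts to look and compute and a tool call to move; the robot and the scene stay as the last step left them, time stands still between calls to the robot, and variables do not carry over. Pictures are saved under pics/ and viewed, at most 13 in all, crops included, and the job is handed in when it is done.

Besides the shell and the picture viewer there is one more tool, called after "Emit:" as name([rows], argument=value, ...), one row to a line, values as JSON. jog_arm: Moves the arm, as the interface text tells. Its arguments: {"type":"object","properties":{"deltas":{"type":"array"},"force":{"type":"number"}},"required":["deltas"]}

```bash
mkdir -p pics; ls; python3 - <<'E'
from plant import r
import cv2,numpy as np
for n in("scene","top"):
    im=r.capture(n); cv2.imwrite(f"pics/{n}0.png",im); np.save(f"{n}0.npy",im)
    print(n,{k:np.round(v,4).tolist() if not isinstance(v,str) else v for k,v in r.camera_info(n).items()})
print(r.get_state())
E
```

```text
pics
scene {'fx': 461.8438, 'fy': 461.8438, 'cx': 281.3425, 'cy': 211.2208, 'view': [[-0.5815, -0.8133, 0.0187, 0.4134], [0.3971, -0.2637, 0.8791, -0.3022], [-0.7101, 0.5186, 0.4763, -0.6631], [0.0, 0.0, 0.0, 1.0]]}
top {'fx': 425.4554, 'fy': 425.4554, 'cx': 281.6832, 'cy': 206.36, 'view': [[-0.0294, -0.9993, 0.0213, 0.1478], [0.9809, -0.0247, 0.193, -0.5277], [-0.1924, 0.0266, 0.981, -0.893], [0.0, 0.0, 0.0, 1.0]]}
{'time_s': 0.1, 'joints': array([-4.86385697e+01,  2.05865404e+01,  6.40656847e-01, -1.94081859e-02,
       -7.01349751e+01, -1.65071442e+01]), 'qd': array([-0.00476349, -0.13205651,  0.16551516,  0.06384594,  0.06728199,
        0.07083243]), 'joint_torque': array([-1.77980011e-03, -5.84163022e+01,  2.93750113e+01,  7.01537043e+00,
        1.02101124e-02, -2.93315554e-05]), 'tcp_pos': array([ 0.2835376 , -0.6121252 ,  0.24473243]), 'eef_rot': array([ 1.79917289e+02, -5.48300614e-03, -1.55152318e+02]), 'contact_force': array([ 0.18024827, -0.42688836, -0.05551299]), 'moment': array([0.0172561 , 0.03541573, 0.00019136]), 'gripper_force': 0.0, 'gripper_width': 0.08741525320557815}
```

View pics/scene0.png

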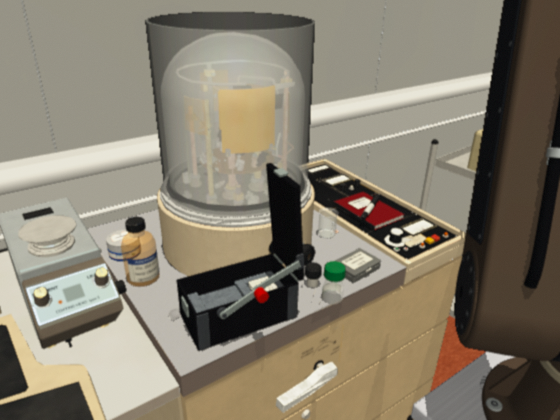

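View pics/top0.png

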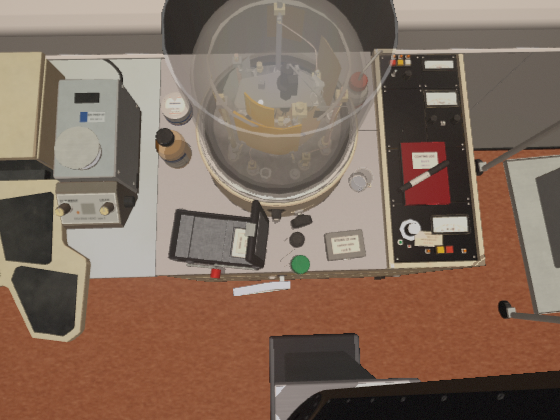

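The scene view shows the open case around (240,300), the red pad at (262,295), the stub box at (358,264) and the green bottle at (334,282). In the top view the case is at (220,240), the stub box at (345,245), the bottle at (300,264), the eyepiece at (297,240), the beaker at (359,182) and the pad at (216,273).

```bash
cat > h.py <<'E'
import numpy as np,cv2
from plant import r
def ray(n,uv):
    c=r.camera_info(n);V=np.array(c["view"]);u,v=uv
    d=np.array([(u-c["cx"])/c["fx"],-(v-c["cy"])/c["fy"],-1.0])
    R=V[:3,:3];return -R.T@V[:3,3],R.T@d
def onz(n,uv,z):
    o,d=ray(n,uv);return o+d*(z-o[2])/d[2]
def tri(a,b):
    (o1,d1),(o2,d2)=ray("top",a),ray("scene",b)
    s=np.linalg.lstsq(np.c_[d1,-d2],o2-o1,rcond=None)[0]
    p,q=o1+s[0]*d1,o2+s[1]*d2
    return (p+q)/2,np.linalg.norm(p-q)
def proj(n,P):
    c=r.camera_info(n);V=np.array(c["view"]);p=V[:3,:3]@np.array(P)+V[:3,3]
    return np.array([c["cx"]-c["fx"]*p[0]/p[2],c["cy"]+c["fy"]*p[1]/p[2]])
def blob(im,lo,hi,box=None):
    h=cv2.cvtColor(im,cv2.COLOR_BGR2HSV);m=cv2.inRange(h,lo,hi)
    if box:
        k=np.zeros_like(m);x0,y0,x1,y1=box;k[y0:y1,x0:x1]=255;m&=k
    cs=cv2.findContours(m,cv2.RETR_EXTERNAL,cv2.CHAIN_APPROX_NONE)[0]
    return max(cs,key=cv2.contourArea)
E
python3 - <<'E'
from h import *
t=np.load("top0.npy");s=np.load("scene0.npy")
a=cv2.resize(t[195:280,160:375],None,fx=3.7,fy=3.7,interpolation=cv2.INTER_CUBIC)
b=cv2.resize(s[230:350,170:390],None,fx=3.6,fy=3.6,interpolation=cv2.INTER_CUBIC)
cv2.imwrite("pics/tc.png",a);cv2.imwrite("pics/sc.png",b)
def cen(c):
    m=cv2.moments(c);return np.array([m["m10"],m["m01"]])/m["m00"]
rt=blob(t,(0,150,90),(8,255,255),(190,250,240,290));rs=blob(s,(0,150,90),(8,255,255),(240,270,280,310))
print("pad",cen(rt),cen(rs),tri(cen(rt),cen(rs)))
gt=blob(t,(50,100,40),(80,255,255));gs=blob(s,(50,100,40),(80,255,255))
print("cap",cen(gt),cen(gs),tri(cen(gt),cen(gs)))
E
```

```text
pad [215.19896641 273.16020672] [260.74125874 294.50699301] (array([0.38753591, 0.27414766, 0.09704195]), np.float64(0.0006801183099212127))
cap [300.19386973 263.92490421] [334.49203903 270.99948639] (array([0.40325414, 0.09819498, 0.06314705]), np.float64(0.0005655191605127544))
```

View pics/tc.png

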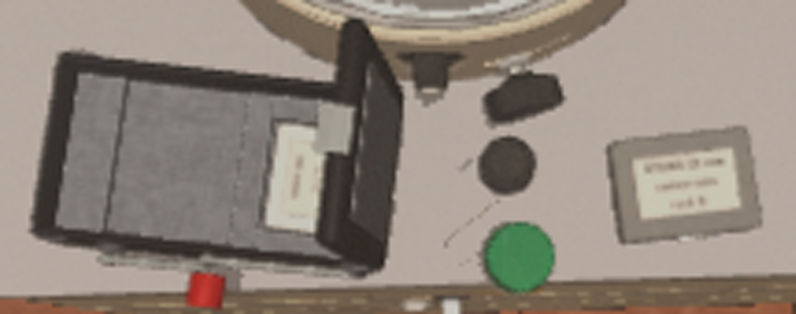

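View pics/sc.png

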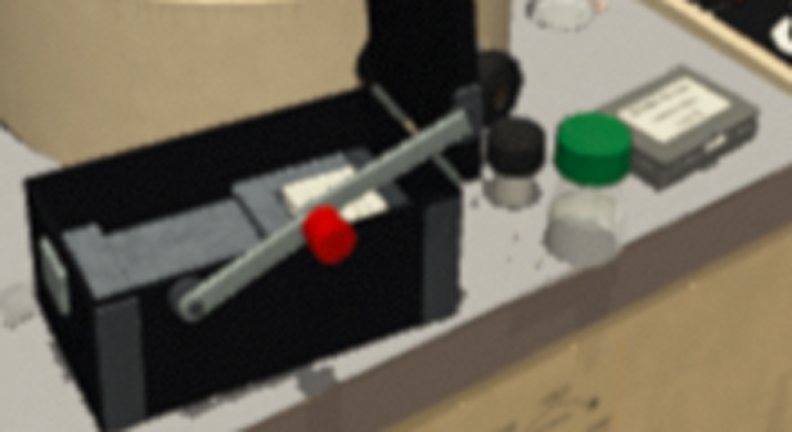

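The crops show the rim corners of the free end at (177,209) and (170,259) in the top view. The stub box top is clear, with its white label, and its long side lies roughly along world y. The grid box sits in the hinge-side pocket.

```bash
python3 - <<'E'
from h import *
t=np.load("top0.npy");s=np.load("scene0.npy")
def cen(c):
    m=cv2.moments(c);return np.array([m["m10"],m["m01"]])/m["m00"]
print("cam",onz("top",(281,206),5)*0+ray("top",(0,0))[0])
# label triangulation
lt=blob(t,(0,0,175),(40,90,255),(322,226,368,262)); ls=blob(s,(0,0,175),(40,90,255),(335,240,392,285))
print("label",cen(lt),cv2.contourArea(lt),cen(ls),cv2.contourArea(ls),tri(cen(lt),cen(ls)))
# stub box outline
g=cv2.cvtColor(t,cv2.COLOR_BGR2GRAY)
print("table",g[220,340],"box",g[240:250,328],"red-blue",t[220,340],t[245,328])
m=np.zeros_like(g);m[224:266,318:374]=(g[224:266,318:374]<(int(g[220,340])+int(g[245,328]))//2)*255
c=max(cv2.findContours(m,cv2.RETR_EXTERNAL,cv2.CHAIN_APPROX_NONE)[0],key=cv2.contourArea)
P=np.array([onz("top",p[0],.012)[:2]*1000 for p in c],np.float32)
print("stub",cv2.minAreaRect(P),cv2.boundingRect(c))
# case: bright->dark edges (threshold 100), subpixel
def edge(vals,th=100):
    i=np.argmax(vals<th);a,b=float(vals[i-1]),float(vals[i]);return i-1+(a-th)/(a-b)
far=[(x,200+edge(g[200:235,x])) for x in range(182,248,2)]
free=[(160+edge(g[y,160:200]),y) for y in range(214,255,2)]
def line(uv,z):
    P=np.array([onz("top",p,z)[:2] for p in uv],np.float32)
    vx,vy,x,y=cv2.fitLine(P,cv2.DIST_HUBER,0,.01,.01).ravel()
    res=np.abs((P-[x,y])@[-vy,vx]).max();return np.array([x,y]),np.array([vx,vy]),res
(p1,d1,e1),(p2,d2,e2)=line(far,.08),line(free,.08)
print("far ang",np.degrees(np.arctan2(d1[1],d1[0])),e1*1e3,"free ang",np.degrees(np.arctan2(d2[1],d2[0])),e2*1e3)
k=np.linalg.solve(np.c_[d1,-d2],p2-p1);C=p1+k[0]*d1;print("corner",C)
for nm,uv in dict(NL=(169.5,259.3),FL=(176.8,209.1)).items():print(nm,onz("top",uv,.08))
# far-left rim corner also from scene: crop(28,180)
print("scene FL",tri((176.8,209.1),(170+28/3.6,230+180/3.6)))
print("scene NL",tri((169.5,259.3),(170+96/3.6,230+300/3.6)))
for nm,c,z in (("eyep",(297,240),.045),("bottle",(300.2,263.9),.076),("beaker",(359,182),.06)):print(nm,onz("top",c,z))
E
```

```text
cam [0.35016433 0.15842991 0.97468304]
label [345.09649123 244.16917293] 399.0 [364.11840032 258.7285264 ] 846.0 (array([ 0.44105681, -0.01119973,  0.02850256]), np.float64(0.013837985337000541))
table 172 box [133 134 134 133 133 132 133 132 130 132] red-blue [160 169 181] [118 130 140]
stub ((446.1527099609375, -7.198184967041016), (66.16764068603516, 90.76974487304688), 4.834298133850098) (323, 229, 43, 32)
far ang 86.92231 26.172707 free ang -7.698391 0.3437293
corner [0.522671  0.3612705]
NL [0.41927305 0.37090459 0.08      ]
FL [0.52529797 0.35770852 0.08      ]
scene FL (array([0.52609127, 0.35859369, 0.075694  ]), np.float64(0.00017082999436441603))
scene NL (array([0.4201713 , 0.37203564, 0.08167351]), np.float64(0.0035820949546786344))
eyep [0.45641015 0.10183562 0.045     ]
bottle [0.40236343 0.09882891 0.076     ]
beaker [ 0.58043961 -0.04002309  0.06      ]
```

```bash
python3 - <<'E'
from h import *
t=np.load("top0.npy");s=np.load("scene0.npy");g=cv2.cvtColor(t,cv2.COLOR_BGR2GRAY)
def cen(c):
    m=cv2.moments(c);return np.array([m["m10"],m["m01"]])/m["m00"]
def edge(v,th=100):
    i=np.argmax(v<th);a,b=float(v[i-1]),float(v[i]);return i-1+(a-th)/(a-b)
def line(uv,z):
    P=np.array([onz("top",p,z)[:2] for p in uv],np.float32)
    for _ in range(4):
        vx,vy,x,y=cv2.fitLine(P,cv2.DIST_HUBER,0,.01,.01).ravel();e=np.abs((P-[x,y])@[-vy,vx]);k=e<max(.0015,2*np.median(e));P=P[k]
    if vx*vx<.5 and vy<0 or vx*vx>=.5 and vx<0: vx,vy=-vx,-vy
    return np.array([x,y]),np.array([vx,vy]),len(P),e.max()*1e3
far=line([(x,203+edge(g[203:225,x])) for x in range(182,240,2)],.08)
free=line([(160+edge(g[y,160:200]),y) for y in range(214,255,2)],.08)
near=line([(x,275-edge(g[275:245:-1,x])) for x in range(174,186,1)],.08)
for n,l in(("far",far),("free",free),("near",near)):print(n,l,np.degrees(np.arctan2(l[1][1],l[1][0])))
# rib edges on insert
print("row 237",[(x,int(g[237,x])) for x in range(180,236)])
for nm,uv in dict(ribfree_a=(194.3,216.6),ribfree_b=(188.6,258.5),ribh_a=(227,223),ribh_b=(223,257)).items():print(nm,onz("top",uv,.043))
# stub label
for nm,im,b in(("t",t,(326,230,366,258)),("s",s,(335,243,385,272))):
    x0,y0,x1,y1=b;h=cv2.cvtColor(im,cv2.COLOR_BGR2GRAY)[y0:y1,x0:x1];print(nm,h.max(),np.percentile(h,[20,50,80]))
lt=blob(t,(0,0,185),(40,90,255),(326,230,366,258));ls=blob(s,(15,0,195),(40,120,255),(335,243,385,275))
print(cen(lt),cv2.boundingRect(lt),cen(ls),cv2.boundingRect(ls),tri(cen(lt),cen(ls)))
print("scene label from crop",tri((345.4,244.6),(170+674/3.6,230+109/3.6)))
E
```

```text
far (array([0.5178669, 0.3004076], dtype=float32), array([0.13887538, 0.9903099 ], dtype=float32), 27, np.float32(0.8841336)) 82.01722
free (array([0.47866297, 0.36721933], dtype=float32), array([ 0.99098694, -0.13395837], dtype=float32), 21, np.float32(0.3437293)) -7.698391
near (array([0.38545972, 0.34656453], dtype=float32), array([0.02191423, 0.99975985], dtype=float32), 9, np.float32(0.10613618)) 88.7443
row 237 [(180, 122), (181, 121), (182, 122), (183, 124), (184, 125), (185, 126), (186, 127), (187, 124), (188, 124), (189, 124), (190, 114), (191, 81), (192, 120), (193, 125), (194, 123), (195, 123), (196, 125), (197, 125), (198, 123), (199, 120), (200, 120), (201, 122), (202, 125), (203, 128), (204, 127), (205, 123), (206, 123), (207, 119), (208, 120), (209, 122), (210, 126), (211, 122), (212, 121), (213, 118), (214, 117), (215, 118), (216, 119), (217, 122), (218, 118), (219, 115), (220, 123), (221, 124), (222, 124), (223, 122), (224, 121), (225, 122), (226, 126), (227, 123), (228, 120), (229, 118), (230, 118), (231, 123), (232, 81), (233, 113), (234, 178), (235, 194)]
ribfree_a [0.5146663  0.32714537 0.043     ]
ribfree_b [0.4227114  0.33852384 0.043     ]
ribh_a [0.49846751 0.25508654 0.043     ]
ribh_b [0.42388861 0.26410622 0.043     ]
t 197 [129.  144.5 191. ]
s 230 [119. 182. 186.]
[345.02196382 244.25710594] (331, 235, 29, 19) [357.35863095 260.06696429] (343, 252, 29, 17) (array([ 0.44641723, -0.00722276,  0.02286809]), np.float64(4.4990143652908614e-05))
scene label from crop (array([ 0.44617716, -0.00764668,  0.02224575]), np.float64(0.0013450951533054908))
```

Emit:
jog_arm([
  [[1,1.02,3.78,0,0.0763],[1,1.02,3.78,0,0.0763],[1,1.02,3.78,0,0.0763],[1,1.02,3.78,0,0.0763],[1,1.02,3.78,0,0.0763],[1,1.02,3.78,0,0.0763],[1,1.02,3.78,0,0.0763],[1,1.02,3.78,0,0.0763]],
], force=20)

```text
time_s: 1.1
tcp_pos: [0.3653, -0.3088, 0.2453]
eef_rot: [180.0, 0.0, -120.0]
contact_force: [0.9, 0.2, -0.3]
gripper_width: 0.0876
gripper_force: 0.0
```

Emit:
jog_arm([
  [[1,1.02,3.78,0,0.0763],[1,1.02,3.78,0,0.0763],[1,1.02,3.78,0,0.0763],[1,1.02,3.78,0,0.0763],[1,1.02,3.78,0,0.0763],[1,1.02,3.78,0,0.0763],[1,1.02,3.78,0,0.0763],[1,1.02,3.78,0,0.0763]],
])

```text
time_s: 2.1
tcp_pos: [0.4468, -0.0064, 0.2455]
eef_rot: [180.0, 0.0, -85.0]
contact_force: [0.8, -0.4, 0.2]
gripper_width: 0.0875
gripper_force: 0.0
```

Emit:
jog_arm([
  [[1,0,0,0,0],[1,0,0,0,0]],
])

```text
time_s: 2.35
tcp_pos: [0.4465, -0.0078, 0.2453]
eef_rot: [180.0, -0.0, -85.2]
contact_force: [0.3, -0.3, -0.2]
gripper_width: 0.0875
gripper_force: 0.0
```

Emit:
jog_arm([
  [[1,0,0,-2.5,0],[1,0,0,-2.5,0],[1,0,0,-2.5,0],[1,0,0,-2.5,0],[1,0,0,-2.5,0],[1,0,0,-2.5,0],[1,0,0,-2.5,0],[1,0,0,-1.2,0]],
])

```text
time_s: 3.35
tcp_pos: [0.4461, -0.0088, 0.0575]
eef_rot: [179.9, -0.0, -85.3]
contact_force: [-0.7, 0.0, -0.5]
gripper_width: 0.0874
gripper_force: 0.0
```

Emit:
jog_arm([
  [[1,0,0.05,-1.2,0],[1,0,0,-1.2,0],[1,0,0,0,0],[0.5,0,0,0,0],[0,0,0,0,0],[0,0,0,0,0],[0,0,0,0,0],[0,0,0,0,0]],
], force=20)

```text
time_s: 4.35
tcp_pos: [0.447, -0.0071, 0.0349]
eef_rot: [-180.0, 0.0, -85.2]
contact_force: [-2.8, 0.8, 6.3]
gripper_width: 0.0616
gripper_force: 20.0
```

Emit:
jog_arm([
  [[0,0,0,0.5,0],[0,0,0,1.5,0],[0,0,0,3,0],[0,0,0,3,0],[0,-0.5,0,3,0],[0,-0.5,0,3,0],[0,-0.5,0,3,0],[0,-0.5,0,3,0]],
])

```text
time_s: 5.35
tcp_pos: [0.4263, -0.0073, 0.2356]
eef_rot: [180.0, 0.0, -85.2]
contact_force: [-0.2, 0.0, -1.1]
gripper_width: 0.0617
gripper_force: 20.0
```

Emit:
jog_arm([
  [[0,-0.5,0,3,-0.1],[0,-0.5,0,3,-0.15],[0,-0.5,0,3,-0.15],[0,-0.5,0,1,-0.15],[0,0,0,0,-0.15],[0,0,0,0,-0.15],[0,0,0,0,-0.15],[0,0,0,0,-0.15]],
])

```text
time_s: 6.35
tcp_pos: [0.4065, -0.0073, 0.3345]
eef_rot: [180.0, -0.0, -151.4]
contact_force: [-0.8, 0.2, -1.6]
gripper_width: 0.0618
gripper_force: 20.0
```

Emit:
jog_arm([
  [[0,0,0,0,-0.15],[0,0,0,0,-0.15],[0,0,0,0,-0.15],[0,0,0,0,-0.15],[0,0,0,0,-0.04],[0,0,0,0,0]],
])

```text
time_s: 7.1
tcp_pos: [0.4066, -0.0073, 0.3345]
eef_rot: [180.0, -0.0, 172.3]
contact_force: [0.2, -0.5, -1.2]
gripper_width: 0.0616
gripper_force: 20.0
```

Emit:
jog_arm([
  [[0,0,3.07,0,0],[0,0,3.07,0,0],[0,0,3.07,0,0],[0,0,3.07,0,0],[0,0,3.07,0,0],[0,0,3.07,0,0],[0,0,3.07,0,0],[0,0,3.07,0,0]],
])

```text
time_s: 8.1
tcp_pos: [0.4066, 0.2393, 0.3345]
eef_rot: [-180.0, -0.0, 172.3]
contact_force: [-0.2, -0.1, -1.7]
gripper_width: 0.0618
gripper_force: 20.0
```

Emit:
jog_arm([
  [[0,0,3.07,0,0],[0,1,3.07,0,0],[0,1.5,0,0,0],[0,1.5,0,0,0],[0,1.3,0,0,0],[0,0.5,0,0,0],[0,0,0,0,0],[0,0,0,0,0]],
])

```text
time_s: 9.1
tcp_pos: [0.4647, 0.2996, 0.3347]
eef_rot: [180.0, -0.0, 172.2]
contact_force: [0.1, 0.1, -1.1]
gripper_width: 0.0619
gripper_force: 20.0
```

```bash
python3 - <<'E'
from h import *
s=r.get_state();print(s["tcp_pos"],s["eef_rot"])
a=r.capture("scene");b=r.capture("top");np.save("s1.npy",a);np.save("t1.npy",b)
cv2.imwrite("pics/m1.png",cv2.resize(np.hstack([a[80:360,120:400],b[60:340,120:400]]),(800,400)))
E
```

```text
[0.46468843 0.29958062 0.33470561] [ 1.79986573e+02 -9.01207756e-04  1.72230724e+02]
```

View pics/m1.png

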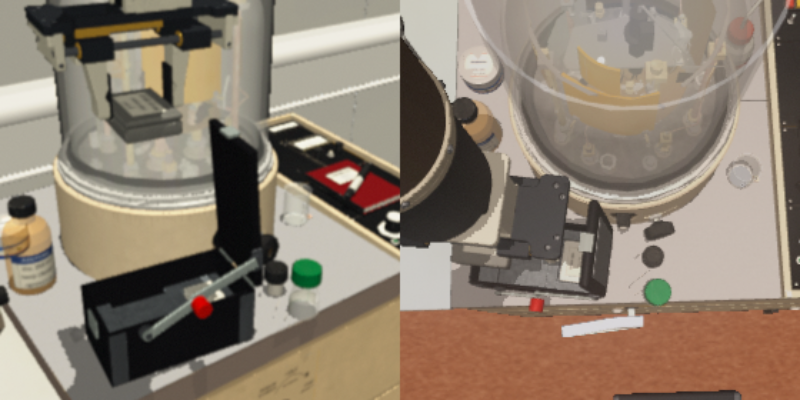

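The scene view shows the box level in the fingers above the case, past the lid (lid top at about (230,130) in the composite). The bystanders have not moved. I'll descend now.

Emit:
jog_arm([
  [[0,0,0,-2.5,0],[0,0,0,-3,0],[0,0,0,-3,0],[0,0,0,-3,0],[0,0,0,-3,0],[0,0,0,-3,0],[0,0,0,-2.5,0],[0,0,0,-1.5,0]],
])

```text
time_s: 10.2
tcp_pos: [0.4644, 0.2997, 0.1186]
eef_rot: [-180.0, -0.0, 172.3]
contact_force: [0.4, -0.5, -1.0]
gripper_width: 0.0618
gripper_force: 20.0
```

Emit:
jog_arm([
  [[0,0,0,-1,0],[0,0,0,-1,0],[0,0,0,-1,0],[0,0,0,-0.8,0],[0,0,0,-0.6,0],[0,0,0,-0.4,0],[0,0,0,0,0]],
])

```text
time_s: 11.08
tcp_pos: [0.4648, 0.2998, 0.0713]
eef_rot: [-180.0, -0.0, 172.2]
contact_force: [0.6, 0.1, -0.4]
gripper_width: 0.0616
gripper_force: 20.0
```

Emit:
jog_arm([
  [[0,0,0,-0.15,0],[0,0,0,-0.1,0],[0,0,0,0,0]],
])

```text
time_s: 11.45
tcp_pos: [0.4649, 0.2998, 0.0691]
eef_rot: [180.0, 0.0, 172.2]
contact_force: [-0.2, 0.3, -1.0]
gripper_width: 0.0614
gripper_force: 20.0
```

```bash
python3 - <<'E'
from h import *
s=r.get_state();print(s["tcp_pos"],s["contact_force"])
a=r.capture("scene");b=r.capture("top")
cv2.imwrite("pics/m2.png",np.hstack([cv2.resize(a[200:350,150:350],(600,450)),cv2.resize(b[195:285,160:220],(200,300))[:].repeat(1,0) if 0 else cv2.copyMakeBorder(cv2.resize(b[195:285,160:220],(200,300)),0,150,0,0,0)]))
E
```

```text
[0.46488108 0.29982662 0.06910579] [-0.18027545  0.32587539 -0.95953228]
```

View pics/m2.png

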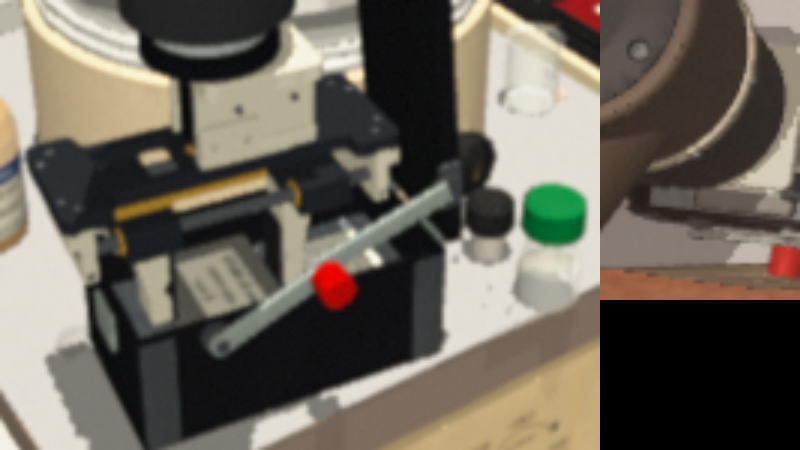

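The box sits between the fingers inside the case, level, with its label at about (235,285). It is about 1 mm above the floor, so I'll lower it slightly and release.

Emit:
jog_arm([
  [[0,0,0,-0.1,0],[0,0,0,0,0],[0.6,0,0,0,0],[0.6,0,0,0,0],[0.6,0,0,0,0]],
])

```text
time_s: 12.18
tcp_pos: [0.465, 0.2999, 0.0682]
eef_rot: [180.0, 0.0, 172.2]
contact_force: [-0.0, -0.0, -1.0]
gripper_width: 0.0697
gripper_force: 0.0
```

Emit:
jog_arm([
  [[0.6,0,0,0.5,0],[0.6,0,0,1,0],[0.6,0,0,2,0],[0.6,0,0,3,0],[0.6,0,0,3,0],[0.6,0,0,3,0],[0.6,0,0,3,0],[0.6,0,0,3,0]],
])

```text
time_s: 13.18
tcp_pos: [0.4648, 0.2997, 0.2551]
eef_rot: [179.9, 0.0, 172.2]
contact_force: [0.1, 1.2, 0.3]
gripper_width: 0.0701
gripper_force: 0.0
```

Emit:
jog_arm([
  [[-1,-3,0,0,0],[-1,-3,0,0,0],[-1,-2.96,0,0,0.1],[-1,0,-0.5,0,0.15],[-1,0,-1,0,0.15],[-1,0,-1.05,0,0.15],[-1,0,0,0,0.15],[-1,0,0,0,0.15]],
])

```text
time_s: 14.18
tcp_pos: [0.3753, 0.2741, 0.254]
eef_rot: [180.0, 0.1, -138.8]
contact_force: [0.6, 0.1, 0.2]
gripper_width: 0.0013
gripper_force: 0.0
```

Emit:
jog_arm([
  [[-1,0,0,0,0.15],[-1,0,0,0,0.15],[-1,0,0,0,0.15],[-1,0,0,0,0.15],[-1,0,0,0,0.12],[-1,0,0,0,0],[-1,0,0,0,0]],
])

```text
time_s: 15.05
tcp_pos: [0.3753, 0.2743, 0.2535]
eef_rot: [-180.0, 0.0, -98.0]
contact_force: [-0.7, -0.3, 1.0]
gripper_width: 0.0007
gripper_force: 0.0
```

```bash
python3 - <<'E'
from h import *
s=r.get_state();print(s["tcp_pos"],s["eef_rot"],s["gripper_width"],s["contact_force"])
a=r.capture("scene");b=r.capture("top")
cv2.imwrite("pics/m3.png",np.hstack([cv2.resize(a[150:350,150:350],(500,500)),cv2.copyMakeBorder(cv2.resize(b[190:290,160:260],(300,300)),0,200,0,0,0)]))
E
```

```text
[0.37526034 0.27430382 0.25345845] [-1.79989365e+02  3.02819258e-02 -9.79545602e+01] 0.0006554066312111053 [-0.72939566 -0.34234559  0.97319726]
```

View pics/m3.png

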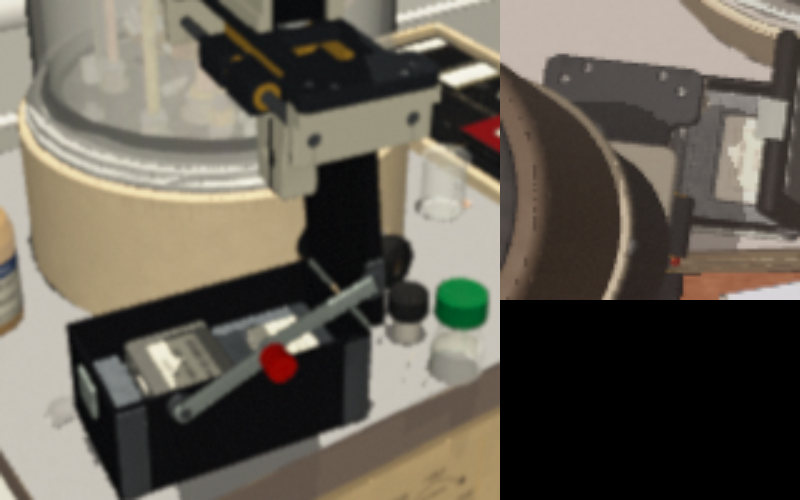

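The stub box lies flat in the pocket at about (175,360) in the crop, the closed gripper is above the red pad at (280,362), and the bystanders are in place. I'll press the knee next.

Emit:
jog_arm([
  [[-1,0,0,-2.5,0],[-1,0,0,-2.5,0],[-1,0,0,-2.5,0],[-1,0,0,-2,0],[-1,0,0,-1.5,0],[-1,0,0,-0.5,0],[-1,0,0,-0.3,0],[-1,0,0,-0.3,0]],
])

```text
time_s: 16.15
tcp_pos: [0.3755, 0.2747, 0.1325]
eef_rot: [-180.0, 0.1, -97.8]
contact_force: [0.2, 0.7, 0.6]
gripper_width: 0.0003
gripper_force: 0.0
```

Emit:
jog_arm([
  [[-1,0,0,-0.3,0],[-1,0,0,-0.2,0],[-1,0,0,-0.2,0]],
])

```text
time_s: 16.52
tcp_pos: [0.3753, 0.274, 0.1252]
eef_rot: [-180.0, -0.0, -97.8]
contact_force: [-1.9, -2.9, 5.0]
gripper_width: 0.0005
gripper_force: 2.2
```

Contact with the pad at about 5 N. I'll keep going down in small steps.

Emit:
jog_arm([
  [[-1,0,0,-0.2,0],[-1,0,0,-0.2,0],[-1,0,0,-0.3,0],[-1,0,-0.1,-0.3,0],[-1,0,-0.1,-0.3,0]],
])

```text
time_s: 17.15
tcp_pos: [0.375, 0.2718, 0.1118]
eef_rot: [180.0, -0.1, -97.8]
contact_force: [-2.8, -4.6, 6.4]
gripper_width: 0.0002
gripper_force: 3.3
```

Emit:
jog_arm([
  [[-1,0,-0.1,-0.3,0],[-1,0,-0.1,-0.3,0],[-1,0,-0.1,-0.3,0],[-1,0,0,0,0]],
])

```text
time_s: 17.65
tcp_pos: [0.3749, 0.2691, 0.1027]
eef_rot: [180.0, -0.0, -97.8]
contact_force: [-3.8, -3.3, 4.2]
gripper_width: 0.0004
gripper_force: 2.1
```

```bash
python3 - <<'E'
from h import *
s=r.get_state();print(s["tcp_pos"],s["contact_force"])
a=r.capture("scene");np.save("s4.npy",a)
def cen(c):
    m=cv2.moments(c);return np.array([m["m10"],m["m01"]])/m["m00"]
c=blob(a,(0,150,60),(8,255,255),(230,260,300,330));print("pad scene px now",cen(c),"before 260.7,294.5; 20mm lower would be",proj("scene",(.387,.268,.077)))
cv2.imwrite("pics/m4.png",cv2.resize(a[150:350,150:350],(600,600)))
E
```

```text
[0.37486104 0.26905303 0.10269263] [-3.80397934 -3.33992537  4.23332373]
pad scene px now [261.18918919 308.02702703] before 260.7,294.5; 20mm lower would be [264.27066874 303.01059683]
```

View pics/m4.png

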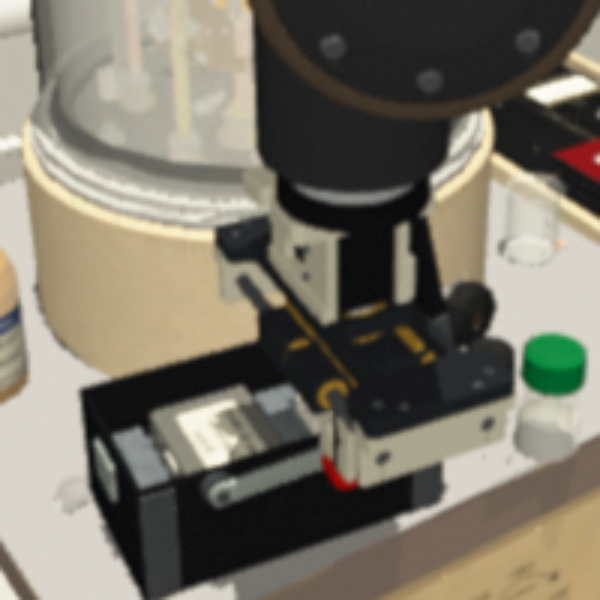

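The knee is broken: the pad has dropped about 25 mm, with its remaining red edge at (340,475), and the lower link now lies almost flat. The bottle, eyepiece and beaker are untouched. I'll retract, turn and go behind the lid.

Emit:
jog_arm([
  [[-1,0,0,0.5,0],[-1,0,0,2,0],[-1,0,0.3,3,0],[-1,0,0.3,3,0],[-1,0,0.3,3,0],[-1,0,0.3,3,0],[-1,0,0.3,3,0],[-1,0,0.3,3,0]],
])

```text
time_s: 18.7
tcp_pos: [0.3754, 0.2879, 0.3095]
eef_rot: [-180.0, 0.1, -97.8]
contact_force: [0.1, 0.1, -0.4]
gripper_width: 0.0004
gripper_force: 0.0
```

Emit:
jog_arm([
  [[-1,0,0,0.6,-0.15],[-1,0,0,0.6,-0.15],[-1,0,0,0.6,-0.15],[-1,0,0,0,-0.15],[-1,0,0,0,-0.15],[-1,0,0,0,-0.15],[-1,0,0,0,-0.15],[-1,0,0,0,-0.15]],
])

```text
time_s: 19.7
tcp_pos: [0.3755, 0.2879, 0.3264]
eef_rot: [179.9, 0.1, -166.8]
contact_force: [-0.5, 0.6, 0.5]
gripper_width: 0.0006
gripper_force: 0.0
```

Emit:
jog_arm([
  [[-1,0.58,-2.12,0,-0.15],[-1,0.58,-2.12,0,-0.15],[-1,0.58,-2.12,0,-0.07],[-1,0.58,-2.12,0,0],[-1,0.58,-2.12,0,0],[-1,0.58,-2.12,0,0],[-1,0,0,0,0]],
])

```text
time_s: 20.58
tcp_pos: [0.4105, 0.1596, 0.3265]
eef_rot: [179.9, 0.0, 172.2]
contact_force: [0.3, -1.1, 0.3]
gripper_width: 0.0007
gripper_force: 0.0
```

```bash
python3 - <<'E'
from h import *
s=r.get_state();print(s["tcp_pos"],s["eef_rot"],s["contact_force"])
a=r.capture("scene");b=r.capture("top");np.save("s5.npy",a)
# lid corner check: predict outer/inner top corners for elevation e
O=np.array([.4483,.1796,0]);X=np.array([.9907,-.1357,0]);Y=np.array([.1357,.9907,0])
for e in (85,80,78,75,70):
    y,z=.19*np.cos(np.radians(e)),.08+.19*np.sin(np.radians(e))
    print(e,[np.round(proj("scene",O+k*X+y*Y+[0,0,z]),1).tolist() for k in(-.0525,.0525)])
cv2.imwrite("pics/m5.png",np.hstack([cv2.resize(a[100:350,150:350],(480,600)),cv2.copyMakeBorder(cv2.resize(b[150:290,160:320],(320,280)),0,320,0,0,0)]))
E
```

```text
[0.41049437 0.15964423 0.32649857] [1.79923329e+02 4.96297244e-02 1.72152161e+02] [ 0.31784085 -1.08847196  0.28899716]
85 [[295.3, 185.8], [265.4, 162.2]]
80 [[285.8, 189.1], [256.7, 164.9]]
78 [[282.1, 190.6], [253.3, 166.3]]
75 [[276.4, 193.2], [248.1, 168.5]]
70 [[267.1, 198.1], [239.5, 172.8]]
```

View pics/m5.png

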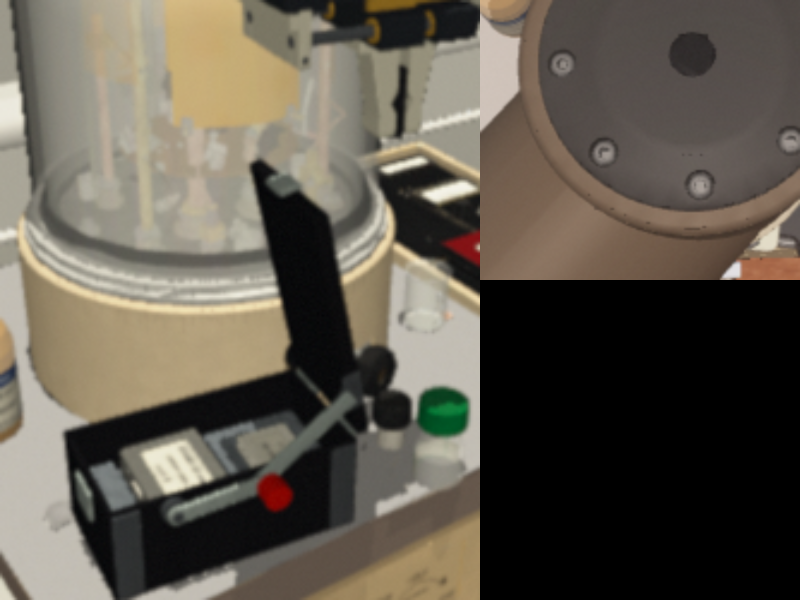

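The knee is folded (pad at (275,492)), and the lid leans at about 80° elevation with its top corners at (255,163) and (325,215). The stub box is flat. The closed gripper is above and behind the lid, so I'll descend behind it and work out the arc.

Emit:
jog_arm([
  [[-1,0,0,-2,0],[-1,0,0,-2,0],[-1,0,0,-2,0],[-1,0,0,-1.5,0],[-1,0,0,-0.4,0],[-1,0,0,0,0]],
])

```text
time_s: 21.42
tcp_pos: [0.4103, 0.1604, 0.2473]
eef_rot: [-180.0, 0.0, 172.3]
contact_force: [-0.0, -1.0, -0.0]
gripper_width: 0.0005
gripper_force: 0.0
```

```bash
python3 - <<'E'
from h import *
s=r.get_state();print(s["tcp_pos"],s["contact_force"])
phi=np.radians(np.r_[np.arange(84.6,4.6,-2.5),4.64])
P=.1485*np.c_[np.cos(phi),np.sin(phi)]
D=np.diff(P,axis=0)*100
for i in range(0,len(D),8):print(np.round(np.c_[D[i:i+8,0]*.1357,D[i:i+8,0]*.9907,D[i:i+8,1]],2).tolist())
print("end TCP",np.array([.4136,.1843])+np.array([.1357,.9907])*(.148-.021))
E
```

```text
[0.41025347 0.16043457 0.24729444] [-0.02364946 -1.02759794 -0.04657636]
[[0.09, 0.64, -0.08], [0.09, 0.63, -0.1], [0.09, 0.63, -0.13], [0.09, 0.62, -0.16], [0.08, 0.61, -0.19], [0.08, 0.61, -0.21], [0.08, 0.6, -0.24], [0.08, 0.59, -0.27]]
[[0.08, 0.57, -0.29], [0.08, 0.56, -0.32], [0.07, 0.55, -0.34], [0.07, 0.53, -0.36], [0.07, 0.51, -0.39], [0.07, 0.5, -0.41], [0.07, 0.48, -0.43], [0.06, 0.46, -0.45]]
[[0.06, 0.44, -0.47], [0.06, 0.42, -0.49], [0.05, 0.4, -0.51], [0.05, 0.38, -0.53], [0.05, 0.35, -0.54], [0.05, 0.33, -0.56], [0.04, 0.3, -0.57], [0.04, 0.28, -0.58]]
[[0.03, 0.25, -0.59], [0.03, 0.23, -0.61], [0.03, 0.2, -0.61], [0.02, 0.18, -0.62], [0.02, 0.15, -0.63], [0.02, 0.12, -0.64], [0.01, 0.09, -0.64], [0.01, 0.06, -0.63]]
end TCP [0.4308339 0.3101189]
```

Emit:
jog_arm([
  [[-1,0.07,0.5,0,0],[-1,0.07,0.5,0,0],[-1,0.07,0.5,0,0],[-1,0.03,0.2,0,0]],
])

```text
time_s: 21.92
tcp_pos: [0.4126, 0.1776, 0.2471]
eef_rot: [180.0, 0.0, 172.3]
contact_force: [-0.7, -0.5, -0.3]
gripper_width: 0.0006
gripper_force: 0.0
```

Emit:
jog_arm([
  [[-1,0.09,0.64,-0.08,0],[-1,0.09,0.63,-0.1,0],[-1,0.09,0.63,-0.13,0],[-1,0.09,0.62,-0.16,0]],
])

```text
time_s: 22.42
tcp_pos: [0.4162, 0.2026, 0.2424]
eef_rot: [-180.0, 0.0, 172.2]
contact_force: [-0.6, -1.8, 3.5]
gripper_width: 0.0007
gripper_force: 1.6
```

Contact with the lid, at light force. I'll follow the arc.

Emit:
jog_arm([
  [[-1,0.08,0.61,-0.19,0],[-1,0.08,0.61,-0.21,0],[-1,0.08,0.6,-0.24,0],[-1,0.08,0.59,-0.27,0]],
])

```text
time_s: 22.92
tcp_pos: [0.4194, 0.227, 0.2331]
eef_rot: [180.0, 0.0, 172.2]
contact_force: [0.5, -1.6, 2.4]
gripper_width: 0.0002
gripper_force: 1.3
```

Emit:
jog_arm([
  [[-1,0.08,0.57,-0.29,0],[-1,0.08,0.56,-0.32,0],[-1,0.07,0.55,-0.34,0],[-1,0.07,0.53,-0.36,0],[-1,0.07,0.51,-0.39,0],[-1,0.07,0.5,-0.41,0],[-1,0.07,0.48,-0.43,0],[-1,0.06,0.46,-0.45,0]],
])

```text
time_s: 23.92
tcp_pos: [0.425, 0.2684, 0.203]
eef_rot: [180.0, 0.0, 172.2]
contact_force: [0.1, -0.6, 2.6]
gripper_width: 0.0002
gripper_force: 0.9
```

```bash
python3 - <<'E'
from h import *
s=r.get_state();print(s["tcp_pos"],s["contact_force"],s["moment"])
a=r.capture("scene")
cv2.imwrite("pics/m6.png",cv2.resize(a[100:350,150:350],(480,600)))
E
```

```text
[0.42502603 0.26840383 0.20304363] [ 0.10890897 -0.62522171  2.63881182] [-0.03722034 -0.04396776  0.06558158]
```

View pics/m6.png

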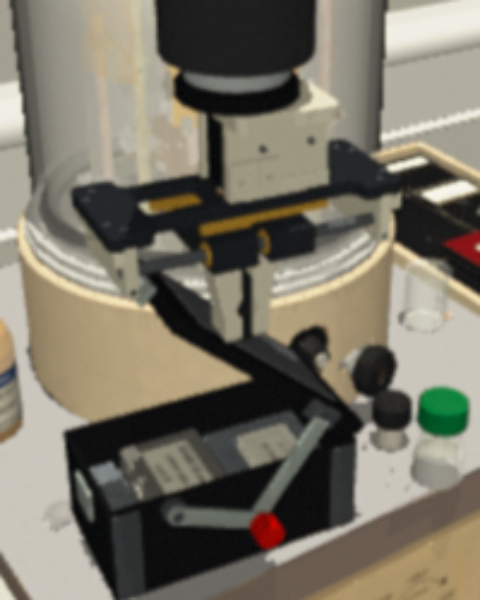

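The lid is at about 45°, being pushed by the fingertips at (235,330), and the stay is folding freely (pad at (265,530)). Forces are about 2.6 N, so I'll continue.

Emit:
jog_arm([
  [[-1,0.06,0.44,-0.47,0],[-1,0.06,0.42,-0.49,0],[-1,0.05,0.4,-0.51,0],[-1,0.05,0.38,-0.53,0],[-1,0.05,0.35,-0.54,0],[-1,0.05,0.33,-0.56,0],[-1,0.04,0.3,-0.57,0],[-1,0.04,0.28,-0.58,0]],
])

```text
time_s: 24.98
tcp_pos: [0.429, 0.2972, 0.1604]
eef_rot: [-180.0, -0.0, 172.2]
contact_force: [-0.2, 1.4, 1.2]
gripper_width: 0.0003
gripper_force: 0.6
```

Emit:
jog_arm([
  [[-1,0.03,0.25,-0.59,0],[-1,0.03,0.23,-0.6,0],[-1,0.03,0.2,-0.6,0],[-1,0.02,0.18,-0.6,0],[-1,0.02,0.15,-0.6,0],[-1,0.01,0.1,-0.5,0]],
])

```text
time_s: 25.72
tcp_pos: [0.4303, 0.3081, 0.1255]
eef_rot: [-180.0, -0.0, 172.2]
contact_force: [0.5, 1.1, 0.0]
gripper_width: 0.0004
gripper_force: 0.3
```

Emit:
jog_arm([
  [[-1,0.01,0.05,-0.4,0],[-1,0,0.02,-0.3,0],[-1,0,0,-0.2,0],[-1,0,0,-0.2,0]],
])

```text
time_s: 26.22
tcp_pos: [0.4305, 0.3088, 0.1149]
eef_rot: [180.0, 0.0, 172.2]
contact_force: [-0.1, -0.1, 0.4]
gripper_width: 0.0005
gripper_force: 0.2
```

Emit:
jog_arm([
  [[-1,0,0,-0.2,0],[-1,0,0,-0.1,0],[-1,0,0,0,0]],
])

```text
time_s: 26.6
tcp_pos: [0.4304, 0.3087, 0.1118]
eef_rot: [-180.0, -0.0, 172.2]
contact_force: [-1.1, -0.0, -0.1]
gripper_width: 0.0004
gripper_force: 0.0
```

Emit:
jog_arm([
  [[-1,0,0,-0.1,0],[-1,0,0,0,0]],
])

```text
time_s: 26.85
tcp_pos: [0.4305, 0.3088, 0.1113]
eef_rot: [180.0, 0.0, 172.2]
contact_force: [-2.8, -0.7, 4.1]
gripper_width: 0.0002
gripper_force: 2.2
```

Emit:
jog_arm([
  [[-1,0,0,-0.1,0],[-1,0,0,0,0]],
])

```text
time_s: 27.1
tcp_pos: [0.4305, 0.3088, 0.1112]
eef_rot: [180.0, 0.0, 172.3]
contact_force: [-5.3, -2.7, 13.2]
gripper_width: 0.0003
gripper_force: 6.8
```

Rigid stop at tip height 0.092, 13 N, so the lid is on the rim. I'll retract and check.

Emit:
jog_arm([
  [[-1,0,0,0.5,0],[-1,0,0,2,0],[-1,0,0,3,0],[-1,0,0,3,0],[-1,0,0,3,0],[-1,0,0,3,0],[-1,0,0,3,0],[-1,0,0,0,0]],
])

```text
time_s: 28.1
tcp_pos: [0.4313, 0.3096, 0.2874]
eef_rot: [179.8, 0.1, 172.2]
contact_force: [-0.3, -0.2, -1.2]
gripper_width: 0.0002
gripper_force: 0.0
```

```bash
python3 - <<'E'
from h import *
s=r.get_state();print(s["tcp_pos"],s["contact_force"])
a=r.capture("scene")
O=np.array([.4483,.1796,0]);X=np.array([.9907,-.1357,0]);Y=np.array([.1357,.9907,0])
for k in(-.0525,.0525):
  for y in (0,.19): print(k,y,(proj("scene",O+k*X+y*Y+[0,0,.092])-[150,150])*3)
cv2.imwrite("pics/m7.png",cv2.resize(a[150:350,150:400],(750,600)))
E
```

```text
[0.43131195 0.30964302 0.28740493] [-0.32888161 -0.18145382 -1.19186022]
-0.0525 0 [450.57721066 378.75026381]
-0.0525 0.19 [135.32586497 475.45757122]
0.0525 0 [368.83926613 290.29644241]
0.0525 0.19 [ 77.33224796 368.54666837]
```

View pics/m7.png

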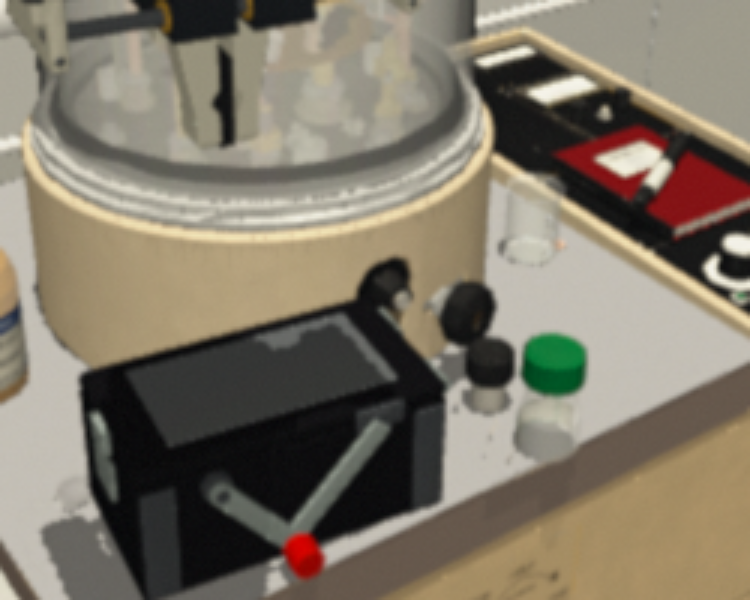

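The lid is fully shut: its outer-face corners at (440,385), (135,475) and (80,375) match the predictions for 92 mm. The stay is folded with the pad at (303,555), and the bottle, eyepiece and beaker have not moved.

```bash
python3 -c "
from plant import r
print(r.close_job())"
```

```text
the job is handed in; nothing more can be done
None
```

The stub box lies flat in the large pocket, the stay was unlocked by pressing its red knee, the lid is fully shut, the other things show no shift in the final view, and the job is handed in at about 28 s.

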